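# Lock the reagent away in the tilt-out bin

### The job

Put the dropper bottle into the open tilt-out bin, push the bin back until it clicks fully shut, then grip the ball knob beside it and turn it clockwise (seen from above) all the way to its stop, so that the bolt bars the bin. Leave the other loose things on the table where they are.

Things in the scene. Friction and masses are not known exactly. Their poses are not given: they have to be found in the camera images.
- bin_unit: fixed bin unit: grey shell (142 mm wide; hood 141 mm high, its front edge at x +14 mm, back at x +106 mm) round a white tilt-out bin, and right of it a grey lock block (x -42 to +10, y -115 to -70 mm, 123 mm high) with a black ball knob on top. Origin on the table under the middle of the bin's front face when shut; x points into the unit, y left, z up.
- bin (a joint): tilt of the white bin about its bottom front edge (along the unit's y, x 0, 13 mm above the table), rad: 0 shut and upright, 0.68 tipped fully out towards the robot. Starts tipped; stays where it is left (stiff pivot, 1 to 2 N at the lip shuts it). In the last 0.14 rad a spring catch takes about 4 N at the lip, then holds it: clicked shut reads under 0.03.
- bin_lip (a point): middle of the top edge of the bin's front panel, 125 mm from the pivot; axes are the bin's (x into the unit, y left, z up the panel). Panel 120 mm wide, 4 mm thick, with a rolled lip 56 mm long standing 8 mm out in front of the top. To shut it, push on the front near the top.
- bin_in (a point): middle of the bin's inner floor, axes as bin_lip. Inside 78 mm deep (x), 112 mm wide (y). Above this floor the front panel rises 121 mm, the side walls 81 mm in front and 46 mm behind, the rear wall 46 mm. When tipped, things go in between the panel's lip and the front edge of the hood (about 78 to 90 mm apart, level).
- ball (a point): centre of the black ball knob: smooth ball, 44 mm diameter, 168 mm above the table on a 14 mm neck, at x -16, y -91.5 mm of the unit; its underside is 23 mm above the lock block. Turns about the vertical through this point. Slippery (friction about 0.4), needs 0.14 N m: it slips unless held across its widest part, at this height, with some 15 N or more.
- knob (a joint): angle of the ball knob, rad, growing clockwise seen from above: 0 = bolt drawn back, 2.5 = at its stop, bolt fully out. Starts between 0 and 0.4 (needs more than one grasp), stays where left. It drives a steel bolt out of the block's left face, 8 mm per rad, in front of the shut bin; shut the bin first, as it cannot shut past an extended bolt.
- dropper_mid (a point): the white dropper bottle with a band round it, standing upright on the table, 84 mm tall, 22 g: round body of 27 mm diameter up to 58 mm, thinner nozzle above. Point on its axis, 42 mm above its foot.
- cartridge_mid (a point): bystander: flat white test cartridge with a round cap, 62 x 47 x 21 mm, lying on the table; point at its centre.
- timer_mid (a point): bystander: small bench timer, 62 x 67 x 20 mm; point at its centre.
- small_carton_mid (a point): bystander: small printed carton, 65 x 101 x 50 mm; point at its centre.
Mind the look-alikes: they are no part of the job. Of the things that look like the part that bears dropper_mid, take the one that is farthest to the robot's right at the start.

How it is judged:
By the outcome, as a careful person would: the job done as asked, in the order asked, and still so for the second after the job is handed in, with the robot touching nothing.
It also fails if it takes over 69 s, if anything falls off the work surface, if the arm or the gripper's body presses on something with over 40 N, if the wrist force passes 120 N, or if a joint passes its speed limit or range.

### The arm

A 6-joint arm with a two-finger parallel gripper is mounted at the origin on a cart in front of the work surface, level with it; the furniture and walls round the work are solid. World frame = base frame: x ahead of the robot, y to its left, z up, the work surface at z = 0. Lengths are in m, angles in rad, forces in N, time in s.
With the tool pointing down it reaches from about 0.35 to 0.775 m from the base axis. Payload 5.5 kg.
Tool frame: the origin (TCP) lies on the centre line of the jaws, within the pads' length; the fingertips stand 8 mm ahead of it and the grasp point (between the pads) lies 11 mm behind it; z points along the fingers, y is the direction in which the jaws open and shut (so a half turn about z gives the same grasp; the last joint's range is limited). The gripper opens to 85 mm and grips with 20 to 120 N. Pads are 22 mm wide; open, the fingers measure 114 mm over their backs; the gripper's body (76 mm by 85 mm) begins 54 mm behind the grasp point. The pads swing forward as they close: fully open they stand 13 mm farther back than shut.
Start: joints at [1.163, 0.313, 0.046, 1.304, 0, 1.431], TCP at [0.152, 0.555, 0.205] pointing down, gripper open.
Joint ranges: [-2.76, 2.76], [-0.86, 1.69], [-1.03, 1.26], [-2.2, 2.34], [-1.47, 1.5], [-3.14, 3.14]. Speed limits (rad/s): [2.57, 2.57, 3.14, 3.14, 3.14, 3.14].

### API

Orientations are given as a unit quaternion [w, x, y, z].
In Python, from workcell import env gives the robot as it stands. The module is installed in compiled form; this text tells all that it offers.
- The arm moves only by the tool play_rows, never from a script. Its argument "steps" is a list of rows, each an object with "claw": the closure in counts, from 0 (fully open) to 255 (shut); "dp": the shift along the tool's x, y, z in m, a list of three; "angular": the turn, a rotation vector about the tool's x, y, z in degrees, a list of three. In form: [{"claw": claw, "dp": [dx, dy, dz], "angular": [wx, wy, wz]}, ...]. A call has exactly 8 rows; each row shifts and turns the commanded pose from where the row before left it, along the tool's axes as they then stand; what a row does not reach is not made up. A row lasts 1/12 s, in which the tool goes at most 41.7 mm and 7.16 degrees, less where a joint would pass 70% of its speed; a pose out of reach is approached as far as the arm can. A call is refused whole if a number of a shift passes 0.0417 or a number of a turn 7.16, either way. A call with a gripper value outside its range is refused whole. The fingers move at their own pace and stop on an object; "force" is the grip in N (left out, the last holds). Time passes only in rows, so rows that do not move let the fingers close, or fill a call up. It gives the time, the measured TCP pose, the force and the opening at its end, in the units of the state.
- env.get_state(): the state, without advancing time (a new reading comes with each control period).
- env.read_camera(name): name is "side" or "top" or "wrist"; returns (picture, depth): 420x560x3 uint8, red, green, blue; 420x560 float32, m along the optical axis (not along the pixel's ray), 0 where there is no reading.
- env.calibration(name): a dict with "fx", "fy", "cx", "cy" (pixels), "world_from_camera" (4x4, takes a point from camera to world coordinates); the wrist camera has in their place "hand_eye" (4x4, takes a point from camera to tool coordinates, whose origin is the TCP and whose axes are the flange's). Camera axes: x right, y down, z forward; pixel columns grow to the right and rows downward; lengths in m; the calibration is good to about 2 mm. A picture is of the moment at which its call begins: read the wrist's pose just before it. calibration takes no time and is no camera call.
- env.hand_in(): hands the job in, once; it reports no verdict.
The state is a dict: "clock": time; "joint_pos": joint angles; "qvel": joint speeds; "tau": joint torques, N m; "tcp_pos": TCP position; "orientation": TCP orientation; "wrist_force": force on the tool from outside, world axes, zero at the start; "ft_torque": the same for the moment, N m; "finger_gap": finger opening in m.
Only numpy, scipy, OpenCV 4.12 (cv2) and the standard library are available. Lean on these libraries where they do the work, as an engineer would, in place of code of your own. Each camera call takes 0.05 s, during which the arm holds its last target. There are 200 camera calls.

## Working session

There is one attempt and no reset: what is moved stays moved. The work goes in short steps, Python scripts to look and compute and a tool call to move; the robot and the scene stay as the last step left them, time stands still between calls to the robot, and variables do not carry over. Pictures are saved under pics/ and viewed, about 8 in all and at most 12, crops included, and the job is handed in when it is done.

Besides the shell and the picture viewer there is one more tool, called by a JSON object that holds its "fn" and its "kwargs". play_rows: Moves the arm, as the interface text tells. Its arguments: {"type":"object","properties":{"steps":{"type":"array","items":{"type":"object","properties":{"claw":{"type":"number"},"dp":{"type":"array","items":{"type":"number"}},"angular":{"type":"array","items":{"type":"number"}}}}},"force":{"type":"number"}},"required":["steps"]}

```bash
mkdir -p pics; cat > h.py <<'E'
import numpy as np, cv2
from workcell import env
from scipy.spatial.transform import Rotation as R
def snap(n,f):
    s=env.get_state(); p,d=env.read_camera(n); cv2.imwrite('pics/'+f+'.png',p[:,:,::-1]); np.savez('pics/'+f+'.npz',p=p,d=d,tp=s['tcp_pos'],q=s['orientation']); return p,d,s
def T(n,s=None):
    c=env.calibration(n)
    if n!='wrist': return c,np.array(c['world_from_camera'])
    M=np.eye(4); q=s['orientation']; M[:3,:3]=R.from_quat([q[1],q[2],q[3],q[0]]).as_matrix(); M[:3,3]=s['tcp_pos']
    return c,M@np.array(c['hand_eye'])
def pts(n,d,s=None):
    c,M=T(n,s); v,u=np.mgrid[:d.shape[0],:d.shape[1]]
    P=np.stack([(u-c['cx'])/c['fx']*d,(v-c['cy'])/c['fy']*d,d],-1)
    return P@M[:3,:3].T+M[:3,3]
E
python3 - <<'E'
from h import *
a,_,s=snap('top','top0'); b,_,_=snap('side','side0')
print(s)
for n in('top','side'): print(env.calibration(n))
E
```

```text
{'clock': 0.0, 'joint_pos': array([ 1.16337637e+00,  3.13999412e-01,  4.49648212e-02,  1.30357106e+00,
       -2.27219322e-05,  1.43118921e+00]), 'qvel': array([-0.0002726 , -0.00071228, -0.00027878, -0.00013786, -0.00031208,
        0.00113   ]), 'tau': array([-1.37457471e-03, -4.80625212e+01,  2.98536712e+01,  1.95528113e-02,
       -6.87603233e-05, -1.27309380e-05]), 'tcp_pos': array([0.15195706, 0.55398341, 0.20400367]), 'orientation': array([-2.33425189e-04,  1.33506533e-01,  9.91047520e-01, -8.74102961e-04]), 'wrist_force': array([-0.1383226 ,  0.39555574,  0.7005801 ]), 'ft_torque': array([-0.02402561, -0.02220995, -0.01967385]), 'finger_gap': 0.08545823187489954}
{'fx': 410.80673648575436, 'fy': 410.80673648575436, 'cx': 280.1492959783668, 'cy': 210.4227625723577, 'world_from_camera': array([[-0.01179269, -0.98993495,  0.14103095,  0.40316343],
       [-0.99981216,  0.00950389, -0.01689163,  0.04488697],
       [ 0.01538127, -0.14120366, -0.98986107,  0.95028852],
       [ 0.        ,  0.        ,  0.        ,  1.        ]])}
{'fx': 514.3674533106162, 'fy': 514.3674533106162, 'cx': 276.13252886238087, 'cy': 209.74170059770984, 'world_from_camera': array([[-0.99057132, -0.0501629 ,  0.12748386,  0.36318447],
       [-0.1369599 ,  0.34066069, -0.93015713,  1.16113399],
       [ 0.00323064, -0.93884715, -0.34431902,  0.54256428],
       [ 0.        ,  0.        ,  0.        ,  1.        ]])}
```

View pics/top0.png

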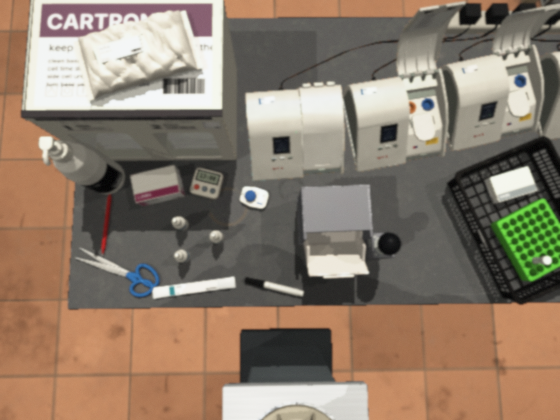

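View pics/side0.png

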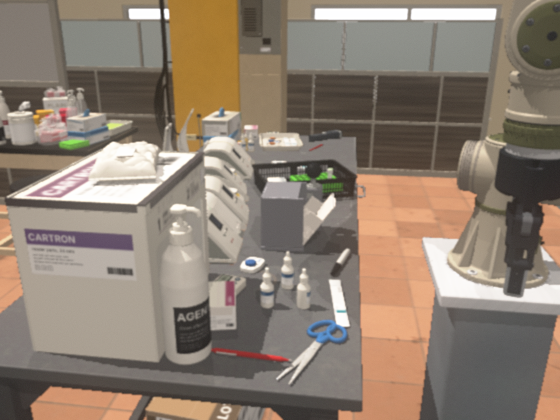

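Top view: the unit is at (337,235) and the ball knob at (390,243). Bottle-like things are at (180,222), (216,237) and (180,256), plus a white item in the basket at (543,261). I'll measure these and crop.

```bash
python3 - <<'E'
from h import *
z=np.load('pics/top0.npz'); P=pts('top',z['d'])
for n,(u,v) in dict(b1=(180,222),b2=(216,237),b3=(180,256),rack=(543,261),ball=(389,243)).items():
    w=P[v-18:v+19,u-18:u+17].reshape(-1,3); 
    zz=w[:,2]; k=w[zz>zz.max()-.012] ; print(n,P[v,u].round(3),'max',zz.max().round(3),np.median(k,0).round(3),len(k))
    for lo,hi in((.02,.05),(.05,.1)):
        m=w[(zz>lo)&(zz<hi)]; 
        if len(m): print('   ',lo,m.mean(0).round(3),m.min(0).round(3),m.max(0).round(3),len(m))
# hood top
m=(P[...,2]>.132)&(P[...,2]<.15); m[:, :295]=0;m[:,380:]=0;m[:180]=0
pix=np.argwhere(m); print('hood',len(pix)); r=cv2.minAreaRect(P[m][:,:2].astype(np.float32)*1000); print(r,cv2.boxPoints(r))
p=z['p'][:,:,::-1]; s=np.load('pics/side0.npz')['p'][:,:,::-1]
a=cv2.resize(p[185:295,150:300],None,fx=3,fy=3,interpolation=2); b=cv2.resize(s[160:320,230:350],None,fx=3,fy=3,interpolation=2)
c=cv2.resize(p[180:290,295:420],None,fx=3,fy=3,interpolation=2)
o=np.zeros((600,800,3),np.uint8);o[:270,:]=0
o[:300,:405]=cv2.resize(a,(405,300));o[300:600,:375]=cv2.resize(c,(375,300));o[:480,420:780]=b
cv2.imwrite('pics/crop1.png',o)
E
```

```text
b1 [0.506 0.246 0.065] max 0.95 [0.403 0.045 0.95 ] 3
    0.02 [0.504 0.248 0.041] [0.494 0.24  0.021] [0.52  0.266 0.05 ] 69
    0.05 [0.506 0.251 0.066] [0.497 0.245 0.05 ] [0.516 0.263 0.086] 78
b2 [0.472 0.167 0.073] max 0.95 [0.403 0.045 0.95 ] 4
    0.02 [0.473 0.168 0.042] [0.462 0.158 0.021] [0.488 0.185 0.05 ] 64
    0.05 [0.475 0.17  0.067] [0.467 0.162 0.05 ] [0.487 0.181 0.086] 73
b3 [0.433 0.243 0.074] max 0.95 [0.403 0.045 0.95 ] 2
    0.02 [0.433 0.241 0.041] [0.421 0.234 0.021] [0.447 0.258 0.05 ] 70
    0.05 [0.434 0.245 0.067] [0.425 0.237 0.05 ] [0.444 0.255 0.088] 80
rack [ 0.413 -0.533  0.071] max 0.95 [0.403 0.045 0.95 ] 10
    0.02 [ 0.416 -0.555  0.031] [ 0.374 -0.604  0.02 ] [ 0.455 -0.514  0.049] 813
    0.05 [ 0.415 -0.538  0.068] [ 0.407 -0.551  0.05 ] [ 0.424 -0.529  0.076] 108
ball [ 0.448 -0.169  0.19 ] max 0.95 [0.403 0.045 0.95 ] 3
    0.02 [ 0.423 -0.175  0.03 ] [ 0.423 -0.178  0.024] [ 0.423 -0.171  0.035] 3
    0.05 [ 0.423 -0.182  0.091] [ 0.423 -0.194  0.082] [ 0.423 -0.156  0.1  ] 4
hood 3200
((515.45556640625, -82.3205337524414), (105.96214294433594, 139.2032470703125), 1.3954938650131226) [[ 460.79514   -14.029833]
 [ 464.18527  -153.1918  ]
 [ 570.11597  -150.61124 ]
 [ 566.7258    -11.449265]]
```

View pics/crop1.png

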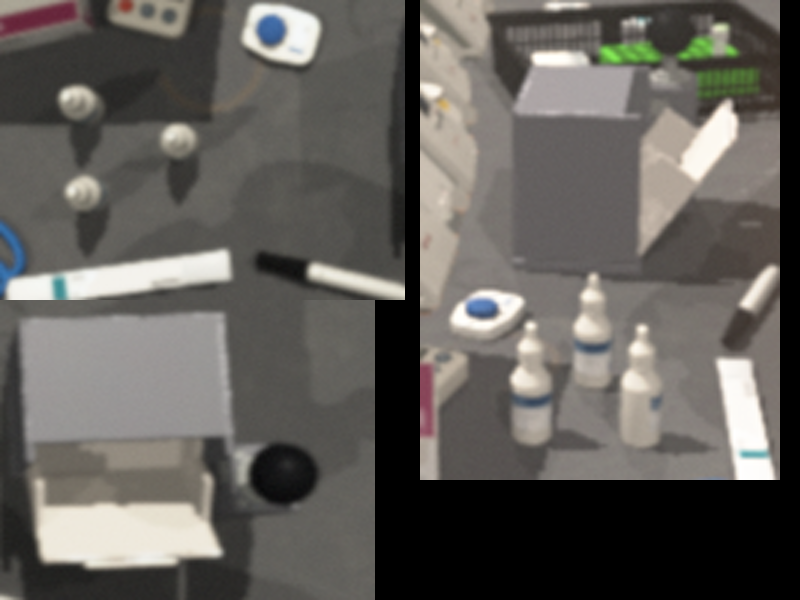

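Three bottles stand on the table: b2 at (216,237) is the rightmost and has a full blue band, so it's the target. The (543,261) item is a tube in the rack, not a bottle. Next: exact unit pose and ball centre.

```bash
cat >> h.py <<'E'
def go(x,y,z,phi=None):
    "delta to world target in present tool axes; phi = jaw (tool y) direction deg"
    s=env.get_state(); q=s['orientation']; Rm=R.from_quat([q[1],q[2],q[3],q[0]]).as_matrix()
    d=Rm.T@(np.array([x,y,z])-s['tcp_pos']); a=np.degrees(np.arctan2(Rm[1,1],Rm[0,1]))
    print('tcp',s['tcp_pos'].round(4),'tool z',Rm[:,2].round(3),'phi',a.round(2),'j6',s['joint_pos'][5].round(3),'t',s['clock'],'F',s['wrist_force'].round(1),'gap',round(s['finger_gap'],4))
    print('dp',d.round(4),'turn wz', None if phi is None else round(-(phi-a),2))
E
python3 - <<'E'
from h import *
from scipy.optimize import least_squares
z=np.load('pics/top0.npz'); P=pts('top',z['d'])
p=z['p'].astype(int)
m=(p.max(2)<45); m[:, :372]=0;m[:,405:]=0;m[:225]=0;m[262:]=0; m&=(P[...,2]>.165)&(P[...,2]<.2)
B=P[m]; r=least_squares(lambda c:np.linalg.norm(B-c,axis=1)-.022,[.448,-.17,.168],loss='soft_l1',f_scale=.002); print('ball',r.x.round(4),len(B))
m=(P[...,2]>.136)&(P[...,2]<.146); m[:,:300]=0;m[:,372:]=0;m[:180]=0;m[:240]&=True
m=cv2.morphologyEx(m.astype(np.uint8),cv2.MORPH_OPEN,np.ones((5,5)))>0
H=P[m]; r=cv2.minAreaRect(H[:,:2].astype(np.float32)*1000); print(r,cv2.boxPoints(r).round(0).tolist(),H[:,2].mean())
v,u=np.nonzero(m)
# side edges
for name,f in(('left',np.min),('right',np.max)):
    e=[]
    for row in range(195,225):
        k=u[v==row]
        if len(k): e.append(P[row,f(k)])
    e=np.array(e); c=np.polyfit(e[:,0],e[:,1],1); print(name,np.degrees(np.arctan(c[0])).round(2),np.polyval(c,.52).round(4))
for name,f in(('back',np.min),('front',np.max)):
    e=[]
    for col in range(310,366):
        k=v[u==col]
        if len(k): e.append(P[f(k),col])
    e=np.array(e); c=np.polyfit(e[:,1],e[:,0],1); print(name,np.degrees(np.arctan(-c[0])).round(2),np.polyval(c,-.08).round(4))
# lip: white
m=(p.min(2)>170); m[:,:300]=0;m[:,372:]=0;m[:225]=0;m[280:]=0
L=P[m]; k=L[L[:,2]>.1]; print('lip',k.mean(0).round(3),k.min(0).round(3),k.max(0).round(3),len(k))
go(.474,.169,.15,90)
E
```

```text
ball [ 0.4488 -0.1756  0.1682] 375
((522.17529296875, -82.3501205444336), (92.20601654052734, 138.79795837402344), 1.7092686891555786) [[474.0, -14.0], [478.0, -153.0], [570.0, -150.0], [566.0, -12.0]] 0.1413952018793969
left 3.67 -0.0144
right -0.13 -0.1494
back 1.86 0.5666
front 1.64 0.4767
lip [ 0.398 -0.083  0.124] [ 0.386 -0.144  0.1  ] [0.447 0.045 0.95 ] 518
tcp [0.1519 0.5541 0.2041] tool z [-0.001 -0.001 -1.   ] phi 74.66 j6 1.431 t 0.1 F [ 0.3 -0.4 -0.4] gap 0.0853
dp [-0.4125 -0.286   0.0545] turn wz -15.34
```

{"fn": "play_rows", "kwargs": {"steps": [{"claw": 60,"dp": [0,0,0],"angular": [0,0,-5.1]},{"claw": 60,"dp": [0,0,0],"angular": [0,0,-5.1]},{"claw": 60,"dp": [0,0,0],"angular": [0,0,-5.1]},{"claw": 60,"dp": [-0.025,-0.03,0],"angular": [0,0,0]},{"claw": 60,"dp": [-0.025,-0.03,0],"angular": [0,0,0]},{"claw": 60,"dp": [-0.025,-0.03,0],"angular": [0,0,0]},{"claw": 60,"dp": [-0.025,-0.03,0],"angular": [0,0,0]},{"claw": 60,"dp": [-0.025,-0.03,0],"angular": [0,0,0]}]}}

```text
clock: 0.77
tcp_pos: [0.2775, 0.4028, 0.2045]
orientation: [-0.0, -0.0, 1.0, -0.0]
wrist_force: [0.6, 0.6, -0.3]
finger_gap: 0.0654
```

{"fn": "play_rows", "kwargs": {"steps": [{"claw": 60,"dp": [-0.025,-0.03,0],"angular": [0,0,0]},{"claw": 60,"dp": [-0.025,-0.03,0],"angular": [0,0,0]},{"claw": 60,"dp": [-0.025,-0.03,0],"angular": [0,0,0]},{"claw": 60,"dp": [-0.025,-0.03,0],"angular": [0,0,0]},{"claw": 60,"dp": [-0.025,-0.03,0],"angular": [0,0,0]},{"claw": 60,"dp": [-0.01,-0.01,0],"angular": [0,0,0]},{"claw": 60,"dp": [0,0,0],"angular": [0,0,0]},{"claw": 60,"dp": [0,0,0],"angular": [0,0,0]}]}}

```text
clock: 1.43
tcp_pos: [0.412, 0.2437, 0.2045]
orientation: [-0.001, 0.002, 1.0, 0.0]
wrist_force: [-0.3, -0.2, -0.2]
finger_gap: 0.0652
```

```bash
python3 - <<'E'
from h import *
p,d,s=snap('wrist','w1'); P=pts('wrist',d,s)
go(.474,.169,.034,90)
m=(np.abs(P[...,0]-.474)<.04)&(np.abs(P[...,1]-.169)<.04)
for lo,hi in((.01,.04),(.04,.06),(.06,.075),(.075,.1)):
    k=P[m&(P[...,2]>lo)&(P[...,2]<hi)]
    if len(k): print(lo,k.mean(0).round(4),np.percentile(k,2,axis=0).round(4),np.percentile(k,98,axis=0).round(4),len(k))
E
```

```text
tcp [0.4114 0.2443 0.2045] tool z [-0.001  0.    -1.   ] phi 89.92 j6 0.369 t 1.4833 F [-0.7  0.  -0.9] gap 0.0658
dp [-0.0629 -0.0752  0.1705] turn wz -0.08
0.01 [0.4671 0.1772 0.0263] [0.463  0.1633 0.0108] [0.4787 0.1858 0.0395] 253
0.04 [0.4711 0.1753 0.048 ] [0.4638 0.161  0.0407] [0.4855 0.185  0.0563] 342
0.06 [0.4731 0.1743 0.0685] [0.4684 0.1653 0.0606] [0.4828 0.1806 0.074 ] 224
0.075 [0.4752 0.1745 0.0792] [0.4732 0.1709 0.0751] [0.4781 0.1759 0.0842] 31
```

View pics/w1.png

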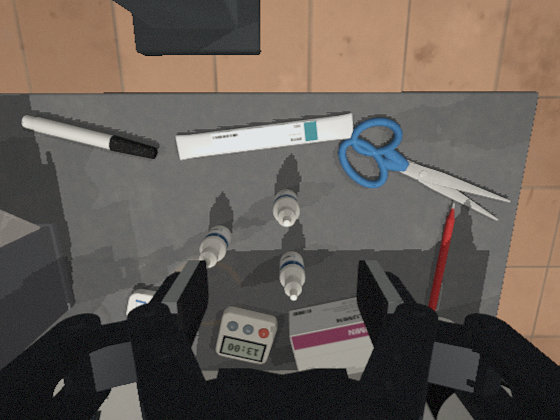

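{"fn": "play_rows", "kwargs": {"steps": [{"claw": 60,"dp": [-0.021,-0.024,0],"angular": [0,0,0]},{"claw": 60,"dp": [-0.021,-0.024,0],"angular": [0,0,0]},{"claw": 60,"dp": [-0.0215,-0.024,0],"angular": [0,0,0]},{"claw": 60,"dp": [0,0,0],"angular": [0,0,0]},{"claw": 60,"dp": [0,0,0.035],"angular": [0,0,0]},{"claw": 60,"dp": [0,0,0.035],"angular": [0,0,0]},{"claw": 60,"dp": [0,0,0.03],"angular": [0,0,0]},{"claw": 60,"dp": [0,0,0],"angular": [0,0,0]}]}}

```text
clock: 2.15
tcp_pos: [0.4697, 0.1729, 0.0993]
orientation: [-0.005, -0.001, 1.0, -0.001]
wrist_force: [-1.3, -0.1, -0.6]
finger_gap: 0.0651
```

{"fn": "play_rows", "kwargs": {"steps": [{"claw": 60,"dp": [0,0,0.025],"angular": [0,0,0]},{"claw": 60,"dp": [0,0,0.025],"angular": [0,0,0]},{"claw": 60,"dp": [0,0,0.02],"angular": [0,0,0]},{"claw": 60,"dp": [0,0,0],"angular": [0,0,0]},{"claw": 200,"dp": [0,0,0],"angular": [0,0,0]},{"claw": 200,"dp": [0,0,0],"angular": [0,0,0]},{"claw": 200,"dp": [0,0,0],"angular": [0,0,0]},{"claw": 200,"dp": [0,0,0],"angular": [0,0,0]}], "force": 25}}

```text
clock: 2.82
tcp_pos: [0.4767, 0.1728, 0.0367]
orientation: [0.002, 0.0, 1.0, 0.0]
wrist_force: [0.4, -0.6, 0.9]
finger_gap: 0.0184
```

{"fn": "play_rows", "kwargs": {"steps": [{"claw": 200,"dp": [0,0,0],"angular": [0,0,0]},{"claw": 200,"dp": [0,0,0],"angular": [0,0,0]},{"claw": 200,"dp": [0,0,-0.03],"angular": [0,0,0]},{"claw": 200,"dp": [0,0,-0.04],"angular": [0,0,0]},{"claw": 200,"dp": [0,0,-0.04],"angular": [0,0,0]},{"claw": 200,"dp": [0,0,-0.04],"angular": [0,0,0]},{"claw": 200,"dp": [0,0,-0.03],"angular": [0,0,0]},{"claw": 200,"dp": [0,0,0],"angular": [0,0,0]}]}}

```text
clock: 3.48
tcp_pos: [0.479, 0.1729, 0.2222]
orientation: [0.006, 0.0, 1.0, 0.001]
wrist_force: [1.9, -0.3, -0.2]
finger_gap: 0.0188
```

```bash
python3 - <<'E'
from h import *
O=np.array([.4622,-.0841]); 
t=O+np.array([-.033,0])
p,d,s=snap('side','s2'); go(*t,.2,91.7)
cv2.imwrite('pics/s2c.png',cv2.resize(p[120:340,200:400,::-1],None,fx=2.5,fy=2.5))
E
```

```text
tcp [0.4779 0.1727 0.219 ] tool z [ 0.008  0.002 -1.   ] phi 89.95 j6 0.19 t 3.5333 F [-0.2 -0.7 -0.8] gap 0.0181
dp [ 0.0486 -0.2569  0.0182] turn wz -1.75
```

View pics/s2c.png

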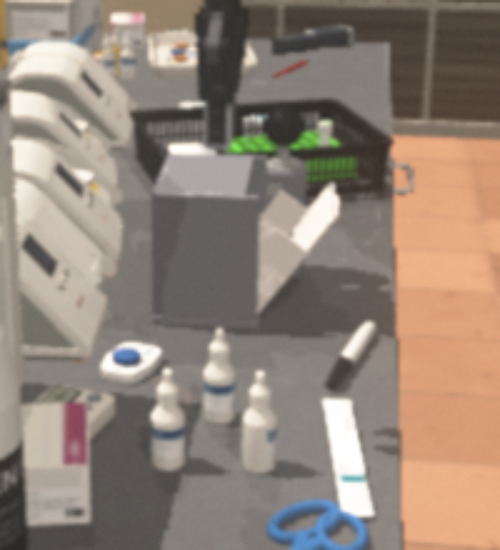

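Side view: the bottle still stands at crop (218,375), and the closed gripper above it is empty. The grasp missed, so I'm re-measuring before retrying.

```bash
python3 - <<'E'
from h import *
z=np.load('pics/s2.npz'); P=pts('side',z['d'])
w=P[240:292,275:302].reshape(-1,3)
for lo,hi in((.01,.03),(.03,.06),(.06,.075),(.075,.1)):
    k=w[(w[:,2]>lo)&(w[:,2]<hi)&(w[:,1]>.1)]; print('side',lo,np.median(k,0).round(4),k.min(0).round(3),k.max(0).round(3),len(k))
c,M=T('side'); 
for X in([.475,.172,.0],[.475,.172,.084],[.478,.1727,.211],[.435,.244,.084]):
    q=np.linalg.inv(M)@np.r_[X,1]; print(X,c['fx']*q[0]/q[2]+c['cx'],c['fy']*q[1]/q[2]+c['cy'])
p,d,s=snap('wrist','w2'); P=pts('wrist',d,s); 
p2,d2,_=snap('top','t2')
cv2.imwrite('pics/w2c.png',np.hstack([cv2.resize(p,(448,336)),cv2.resize(p2[150:290,150:320],(340,336))])[:,:,::-1])
E
```

```text
side 0.01 [0.4709 0.1832 0.0199] [0.46  0.174 0.01 ] [0.485 0.189 0.03 ] 99
side 0.03 [0.4691 0.1827 0.0443] [0.436 0.17  0.03 ] [0.486 0.261 0.06 ] 186
side 0.06 [0.4717 0.1781 0.0668] [0.437 0.17  0.06 ] [0.482 0.256 0.074] 64
side 0.075 [0.4728 0.1742 0.0801] [0.47  0.168 0.075] [0.477 0.177 0.085] 16
[0.475, 0.172, 0.0] 286.66542793545455 286.27693082962026
[0.475, 0.172, 0.084] 287.0721556952875 251.16327789756158
[0.478, 0.1727, 0.211] 286.22736172549685 194.43536557194136
[0.435, 0.244, 0.084] 302.8514708990668 267.46865953501583
```

View pics/w2c.png

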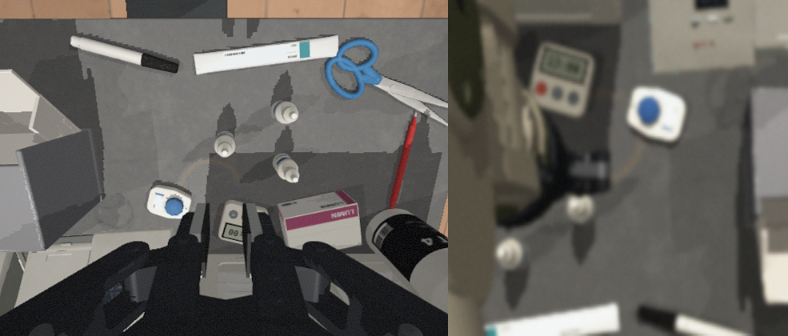

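```bash
python3 - <<'E'
from h import *
z=np.load('pics/s2.npz'); P=pts('side',z['d'])
for r in range(150,200,4): print(r,P[r,286].round(3),P[r,282].round(3),z['p'][r,286])
z=np.load('pics/w2.npz');s=dict(tcp_pos=z['tp'],orientation=z['q']); P=pts('wrist',z['d'],s)
print('w',z['tp'])
for r in range(240,380,10): print(r,P[r,258].round(3),P[r,312].round(3),P[r,285].round(3))
E
```

```text
150 [0.474 0.223 0.316] [0.481 0.222 0.315] [53 51 47]
154 [0.475 0.207 0.304] [0.483 0.211 0.305] [64 61 59]
158 [0.474 0.214 0.298] [0.482 0.214 0.298] [56 54 52]
162 [0.476 0.197 0.286] [0.485 0.189 0.283] [57 53 51]
166 [0.477 0.194 0.277] [0.485 0.188 0.275] [56 54 51]
170 [0.476 0.195 0.269] [0.485 0.189 0.267] [60 59 55]
174 [0.477 0.193 0.26 ] [0.485 0.186 0.258] [58 57 55]
178 [0.477 0.19  0.251] [0.485 0.191 0.251] [101  99  97]
182 [ 0.515 -0.141  0.141] [ 0.526 -0.139  0.141] [166 161 159]
186 [ 0.511 -0.104  0.141] [ 0.522 -0.105  0.14 ] [173 168 169]
190 [ 0.507 -0.07   0.141] [ 0.517 -0.073  0.14 ] [173 167 167]
194 [ 0.503 -0.041  0.14 ] [ 0.513 -0.04   0.14 ] [173 167 168]
198 [ 0.5   -0.013  0.139] [ 0.51  -0.012  0.139] [149 144 144]
w [0.47785587 0.1726897  0.2189975 ]
240 [0.556 0.144 0.   ] [0.556 0.209 0.001] [ 0.557  0.177 -0.   ]
250 [0.57  0.144 0.   ] [0.569 0.209 0.   ] [0.569 0.177 0.002]
260 [0.467 0.163 0.256] [0.467 0.185 0.257] [0.575 0.177 0.016]
270 [0.467 0.163 0.266] [0.467 0.184 0.266] [0.588 0.177 0.016]
280 [0.468 0.164 0.271] [0.467 0.183 0.275] [0.601 0.177 0.018]
290 [0.472 0.164 0.272] [0.467 0.183 0.281] [0.614 0.177 0.018]
300 [0.476 0.164 0.273] [0.47  0.183 0.283] [0.628 0.177 0.017]
310 [0.48  0.164 0.274] [0.475 0.183 0.282] [0.652 0.177 0.   ]
320 [0.483 0.164 0.275] [0.478 0.183 0.283] [0.661 0.177 0.009]
330 [0.486 0.164 0.277] [0.482 0.183 0.283] [0.666 0.177 0.023]
340 [0.662 0.145 0.047] [0.486 0.183 0.283] [0.667 0.176 0.041]
350 [0.663 0.146 0.064] [0.666 0.207 0.06 ] [0.667 0.176 0.059]
360 [0.662 0.147 0.08 ] [0.666 0.205 0.076] [0.666 0.176 0.076]
370 [0.467 0.167 0.319] [0.468 0.18  0.319] [0.667 0.176 0.09 ]
```

Both cameras put the closed fingertips about 29 mm *behind* the reported TCP, not 8 mm ahead, so the jaws closed around the nozzle. The lateral alignment is fine. I'll redo the grasp about 37 mm lower.

{"fn": "play_rows", "kwargs": {"steps": [{"claw": 60,"dp": [0.004,0,0],"angular": [0,0,0]},{"claw": 60,"dp": [0,0,0],"angular": [0,0,0]},{"claw": 60,"dp": [0,0,0.04],"angular": [0,0,0]},{"claw": 60,"dp": [0,0,0.04],"angular": [0,0,0]},{"claw": 60,"dp": [0,0,0.04],"angular": [0,0,0]},{"claw": 60,"dp": [0,0,0.04],"angular": [0,0,0]},{"claw": 60,"dp": [0,0,0.02],"angular": [0,0,0]},{"claw": 60,"dp": [0,0,0],"angular": [0,0,0]}]}}

```text
clock: 4.3
tcp_pos: [0.4654, 0.1711, 0.029]
orientation: [-0.006, 0.0, 1.0, -0.001]
wrist_force: [-0.3, 0.6, -0.4]
finger_gap: 0.0652
```

{"fn": "play_rows", "kwargs": {"steps": [{"claw": 60,"dp": [0,0,0.02],"angular": [0,0,0]},{"claw": 60,"dp": [0,0,0.015],"angular": [0,0,0]},{"claw": 60,"dp": [0,0,0],"angular": [0,0,0]},{"claw": 200,"dp": [0,0,0],"angular": [0,0,0]},{"claw": 200,"dp": [0,0,0],"angular": [0,0,0]},{"claw": 200,"dp": [0,0,0],"angular": [0,0,0]},{"claw": 200,"dp": [0,0,0],"angular": [0,0,0]},{"claw": 200,"dp": [0,0,0],"angular": [0,0,0]}], "force": 25}}

```text
clock: 4.97
tcp_pos: [0.4726, 0.1726, 0.0013]
orientation: [0.001, 0.0, 1.0, 0.0]
wrist_force: [0.1, -0.9, 6.1]
finger_gap: 0.0262
```

{"fn": "play_rows", "kwargs": {"steps": [{"claw": 200,"dp": [0,0,-0.02],"angular": [0,0,0]},{"claw": 200,"dp": [0,0,-0.04],"angular": [0,0,0]},{"claw": 200,"dp": [0,0,-0.04],"angular": [0,0,0]},{"claw": 200,"dp": [0,0,-0.04],"angular": [0,0,0]},{"claw": 200,"dp": [0,0,-0.04],"angular": [0,0,0]},{"claw": 200,"dp": [0,0,-0.02],"angular": [0,0,0]},{"claw": 200,"dp": [0.006,-0.02,0],"angular": [0,0,0]},{"claw": 200,"dp": [0.01,-0.034,0],"angular": [0,0,0]}]}}

```text
clock: 5.63
tcp_pos: [0.4575, 0.1197, 0.2023]
orientation: [0.003, -0.002, 1.0, 0.001]
wrist_force: [1.2, -1.3, 0.3]
finger_gap: 0.0263
```

{"fn": "play_rows", "kwargs": {"steps": [{"claw": 200,"dp": [0.006,-0.034,0],"angular": [0,0,0]},{"claw": 200,"dp": [0.006,-0.034,0],"angular": [0,0,0]},{"claw": 200,"dp": [0.006,-0.034,0],"angular": [0,0,0]},{"claw": 200,"dp": [0.006,-0.034,0],"angular": [0,0,0]},{"claw": 200,"dp": [0.006,-0.034,0],"angular": [0,0,0]},{"claw": 200,"dp": [0,-0.034,0],"angular": [0,0,0]},{"claw": 200,"dp": [0,0,0],"angular": [0,0,-1.7]},{"claw": 200,"dp": [0,0,0],"angular": [0,0,0]}]}}

```text
clock: 6.3
tcp_pos: [0.425, -0.0875, 0.2001]
orientation: [0.0, -0.013, 1.0, -0.0]
wrist_force: [0.1, 0.4, -0.5]
finger_gap: 0.0261
```

```bash
python3 - <<'E'
from h import *
p,d,s=snap('wrist','w3'); go(.428,-.085,.075,91.7); P=pts('wrist',d,s)
p2,d2,_=snap('side','s3')
cv2.imwrite('pics/c3.png',np.hstack([cv2.resize(p,(448,336)),cv2.resize(p2[110:278,210:380],(340,336))])[:,:,::-1])
E
```

```text
tcp [ 0.4249 -0.0863  0.2001] tool z [ 0.  0. -1.] phi 91.5 j6 -0.413 t 6.35 F [-0.1 -0.1  0. ] gap 0.0262
dp [-0.0031  0.0012  0.1251] turn wz -0.2
```

View pics/c3.png

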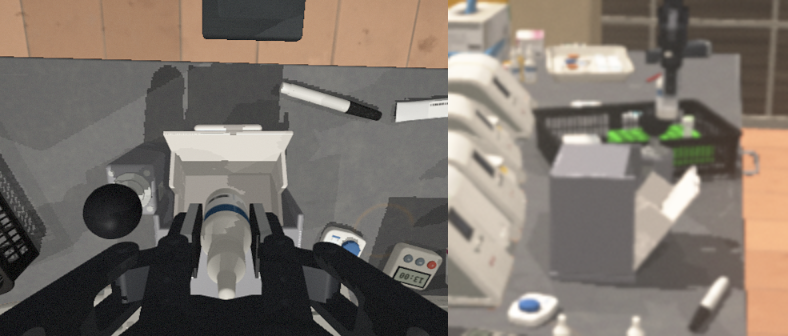

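The bottle is in the jaws, centred over the bin mouth. I'll lower it and release.

{"fn": "play_rows", "kwargs": {"steps": [{"claw": 200,"dp": [-0.004,0.001,0.03],"angular": [0,0,0]},{"claw": 200,"dp": [0,0,0.03],"angular": [0,0,0]},{"claw": 200,"dp": [0,0,0.03],"angular": [0,0,0]},{"claw": 200,"dp": [0,0,0.027],"angular": [0,0,0]},{"claw": 200,"dp": [0,0,0],"angular": [0,0,0]},{"claw": 110,"dp": [0,0,0],"angular": [0,0,0]},{"claw": 110,"dp": [0,0,0],"angular": [0,0,0]},{"claw": 110,"dp": [0,0,0],"angular": [0,0,0]}]}}

```text
clock: 7.07
tcp_pos: [0.4307, -0.0847, 0.0848]
orientation: [0.001, -0.015, 1.0, -0.001]
wrist_force: [1.0, -0.2, -0.3]
finger_gap: 0.0487
```

{"fn": "play_rows", "kwargs": {"steps": [{"claw": 110,"dp": [0,0,0],"angular": [0,0,0]},{"claw": 110,"dp": [0,0,-0.03],"angular": [0,0,0]},{"claw": 110,"dp": [0,0,-0.03],"angular": [0,0,0]},{"claw": 110,"dp": [0,0,-0.03],"angular": [0,0,0]},{"claw": 255,"dp": [0.02,0,-0.03],"angular": [0,0,0]},{"claw": 255,"dp": [0.03,0,0],"angular": [0,0,0]},{"claw": 255,"dp": [0.02,0,0],"angular": [0,0,0]},{"claw": 255,"dp": [0,0,0],"angular": [0,0,0]}]}}

```text
clock: 7.73
tcp_pos: [0.3567, -0.0862, 0.2046]
orientation: [0.001, -0.014, 1.0, -0.0]
wrist_force: [-0.6, 0.3, -0.3]
finger_gap: 0.0008
```

```bash
python3 - <<'E'
from h import *
p,d,s=snap('wrist','w4'); go(.362,-.082,.09,91.7); P=pts('wrist',d,s)
p2,d2,_=snap('top','t4'); P2=pts('top',d2); 
m=(p2.min(2)>150)&(P2[...,2]>.08)&(P2[...,2]<.15); m[:,:300]=0;m[:,372:]=0;m[:225]=0
print('lip',P2[m].min(0).round(3),P2[m].max(0).round(3),m.sum())
cv2.imwrite('pics/c4.png',np.hstack([cv2.resize(p,(448,336)),cv2.resize(p2[170:290,290:420],(340,336))])[:,:,::-1])
E
```

```text
tcp [ 0.3585 -0.0867  0.2044] tool z [ 0.003 -0.001 -1.   ] phi 91.58 j6 -0.484 t 7.7833 F [ 0.4 -0.1 -0.8] gap 0.0005
dp [-0.0033  0.0047  0.1144] turn wz -0.12
lip [ 0.38  -0.149  0.08 ] [ 0.489 -0.016  0.144] 933
```

View pics/c4.png

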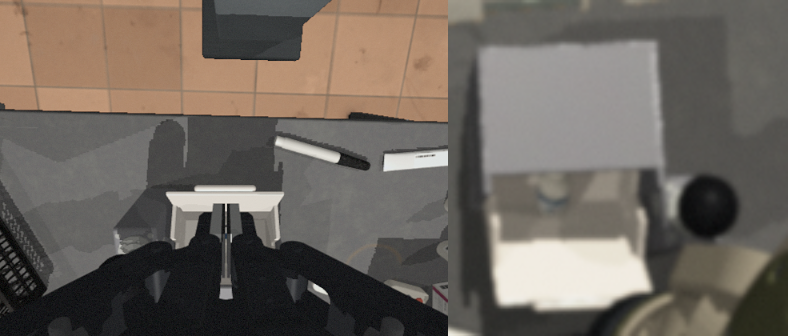

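The bottle is in the bin (band seen at (553,190) right half). Next I lower the closed fingers in front of the lip and push.

{"fn": "play_rows", "kwargs": {"steps": [{"claw": 255,"dp": [0.008,0.008,0],"angular": [0,0,0]},{"claw": 255,"dp": [0,0,0.03],"angular": [0,0,0]},{"claw": 255,"dp": [0,0,0.035],"angular": [0,0,0]},{"claw": 255,"dp": [0,0,0.035],"angular": [0,0,0]},{"claw": 255,"dp": [0,0,0.03],"angular": [0,0,0]},{"claw": 255,"dp": [0,0,0.006],"angular": [0,0,0]},{"claw": 255,"dp": [0,0,0],"angular": [0,0,0]},{"claw": 255,"dp": [0,0,0],"angular": [0,0,0]}], "force": 60}}

```text
clock: 8.5
tcp_pos: [0.3515, -0.0787, 0.0677]
orientation: [-0.0, -0.015, 1.0, 0.0]
wrist_force: [0.3, -0.4, 0.6]
finger_gap: 0.0
```

{"fn": "play_rows", "kwargs": {"steps": [{"claw": 255,"dp": [-0.01,0,0],"angular": [0,0,0]},{"claw": 255,"dp": [-0.01,0,0],"angular": [0,0,0]},{"claw": 255,"dp": [-0.01,0,0],"angular": [0,0,0]},{"claw": 255,"dp": [-0.01,0,0],"angular": [0,0,0]},{"claw": 255,"dp": [-0.01,0,0],"angular": [0,0,0]},{"claw": 255,"dp": [-0.01,0,0],"angular": [0,0,0]},{"claw": 255,"dp": [0,0,0],"angular": [0,0,0]},{"claw": 255,"dp": [0,0,0],"angular": [0,0,0]}]}}

```text
clock: 9.17
tcp_pos: [0.4119, -0.0771, 0.0668]
orientation: [0.0, -0.015, 1.0, 0.0]
wrist_force: [-0.0, -0.3, 0.8]
finger_gap: -0.0001
```

{"fn": "play_rows", "kwargs": {"steps": [{"claw": 255,"dp": [-0.008,0,0],"angular": [0,0,0]},{"claw": 255,"dp": [-0.008,0,0],"angular": [0,0,0]},{"claw": 255,"dp": [-0.005,0,0],"angular": [0,0,0]},{"claw": 255,"dp": [-0.004,0,0],"angular": [0,0,0]},{"claw": 255,"dp": [-0.004,0,0],"angular": [0,0,0]},{"claw": 255,"dp": [0,0,0],"angular": [0,0,0]},{"claw": 255,"dp": [0,0,0],"angular": [0,0,0]},{"claw": 255,"dp": [0,0,0],"angular": [0,0,0]}]}}

```text
clock: 9.83
tcp_pos: [0.4401, -0.0762, 0.0668]
orientation: [0.0, -0.014, 1.0, 0.0]
wrist_force: [0.1, 0.1, 0.1]
finger_gap: -0.0001
```

```bash
python3 - <<'E'
from h import *
go(.44,-.077,.068)
p2,d2,_=snap('side','s5'); P=pts('side',d2)
cv2.imwrite('pics/c5.png',cv2.resize(p2[130:290,230:380,::-1],None,fx=3,fy=3))
E
```

```text
tcp [ 0.4401 -0.0762  0.0668] tool z [ 0.  0. -1.] phi 91.66 j6 -0.381 t 9.8333 F [0.1 0.1 0.1] gap -0.0001
dp [ 0.0001 -0.0008 -0.0012] turn wz None
```

View pics/c5.png

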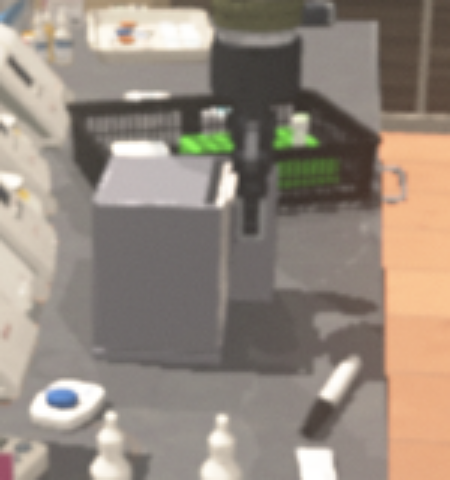

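The bin is nearly shut, with a small gap still at the lip. I'll push on through the catch.

{"fn": "play_rows", "kwargs": {"steps": [{"claw": 255,"dp": [-0.003,0,0],"angular": [0,0,0]},{"claw": 255,"dp": [-0.003,0,0],"angular": [0,0,0]},{"claw": 255,"dp": [0,0,0],"angular": [0,0,0]},{"claw": 255,"dp": [0,0,0],"angular": [0,0,0]},{"claw": 255,"dp": [0,0,0],"angular": [0,0,0]},{"claw": 255,"dp": [0,0,0],"angular": [0,0,0]},{"claw": 255,"dp": [0,0,0],"angular": [0,0,0]},{"claw": 255,"dp": [0,0,0],"angular": [0,0,0]}]}}

```text
clock: 10.55
tcp_pos: [0.4405, -0.0744, 0.0652]
orientation: [-0.005, -0.014, 1.0, 0.001]
wrist_force: [-11.2, 1.5, 1.7]
finger_gap: -0.0004
```

{"fn": "play_rows", "kwargs": {"steps": [{"claw": 255,"dp": [-0.003,0,0],"angular": [0,0,0]},{"claw": 255,"dp": [-0.002,0,0],"angular": [0,0,0]},{"claw": 255,"dp": [0,0,0],"angular": [0,0,0]},{"claw": 255,"dp": [0,0,0],"angular": [0,0,0]},{"claw": 255,"dp": [0,0,0],"angular": [0,0,0]},{"claw": 255,"dp": [0,0,0],"angular": [0,0,0]},{"claw": 255,"dp": [0,0,0],"angular": [0,0,0]},{"claw": 255,"dp": [0,0,0],"angular": [0,0,0]}]}}

```text
clock: 11.22
tcp_pos: [0.4398, -0.0737, 0.0634]
orientation: [-0.01, -0.014, 1.0, 0.002]
wrist_force: [-21.0, -0.5, 2.5]
finger_gap: 0.0002
```

{"fn": "play_rows", "kwargs": {"steps": [{"claw": 255,"dp": [0.02,0,0],"angular": [0,0,0]},{"claw": 255,"dp": [0.03,0,0],"angular": [0,0,0]},{"claw": 255,"dp": [0.03,0,0],"angular": [0,0,0]},{"claw": 255,"dp": [0,0,-0.03],"angular": [0,0,0]},{"claw": 255,"dp": [0,0,-0.04],"angular": [0,0,0]},{"claw": 255,"dp": [0,0,-0.04],"angular": [0,0,0]},{"claw": 120,"dp": [0,0,-0.04],"angular": [0,0,0]},{"claw": 0,"dp": [0,0,0],"angular": [0,0,0]}]}}

```text
clock: 11.88
tcp_pos: [0.3747, -0.0799, 0.2242]
orientation: [0.006, -0.014, 1.0, -0.002]
wrist_force: [2.1, -1.1, -0.0]
finger_gap: 0.023
```

```bash
python3 - <<'E'
from h import *
O=np.array([.4622,-.0841]);a=np.radians(1.7);Ru=np.array([[np.cos(a),-np.sin(a)],[np.sin(a),np.cos(a)]])
p2,d2,_=snap('side','s6');p,d,s=snap('wrist','w6');p3,d3,_=snap('top','t6')
for n,pp,dd in(('side',p2,d2),('wrist',p,d),('top',p3,d3)):
    P=pts(n,dd,s); U=P.copy(); U[...,:2]=(P[...,:2]-O)@Ru
    m=(pp.min(2)>130)&(np.ptp(pp.astype(int),axis=2)<45)&(U[...,2]>.05)&(U[...,2]<.16)&(np.abs(U[...,1])<.056)&(U[...,0]>-.06)&(U[...,0]<.012)
    k=U[m]; print(n,len(k))
    for lo in(.05,.08,.1,.12,.13,.14):
        j=k[(k[:,2]>=lo)&(k[:,2]<lo+.02)]
        if len(j)>3: print('  ',lo,np.percentile(j[:,0],[5,50,95]).round(4),np.percentile(j[:,1],[5,95]).round(3),len(j))
go(.4488,-.1758,.25)
o=np.hstack([cv2.resize(p,(448,336)),cv2.resize(p2[130:290,230:380],(340,336))]); cv2.imwrite('pics/c6.png',o[:,:,::-1])
E
```

```text
side 65
   0.05 [-0.0033 -0.0031 -0.003 ] [0.028 0.031] 5
   0.12 [-0.0102 -0.0035  0.0003] [-0.042  0.048] 57
   0.13 [-0.0102 -0.0039  0.0004] [-0.042  0.048] 55
wrist 809
   0.12 [-0.0067 -0.0023  0.0034] [-0.02  0.03] 809
   0.13 [-0.0067 -0.0023  0.0034] [-0.02  0.03] 809
top 258
   0.1 [-0.0001  0.0001  0.005 ] [-0.053  0.047] 7
   0.12 [-0.007  -0.0006  0.0034] [-0.043  0.039] 219
   0.13 [-0.007  -0.0002  0.0033] [-0.043  0.043] 242
   0.14 [-0.0039  0.0014  0.0028] [-0.044  0.046] 27
tcp [ 0.3713 -0.0784  0.2171] tool z [ 0.001 -0.    -1.   ] phi 91.65 j6 -0.449 t 12.0333 F [-0.5 -0.7  0. ] gap 0.0457
dp [-0.0747 -0.0996 -0.0328] turn wz None
```

View pics/c6.png

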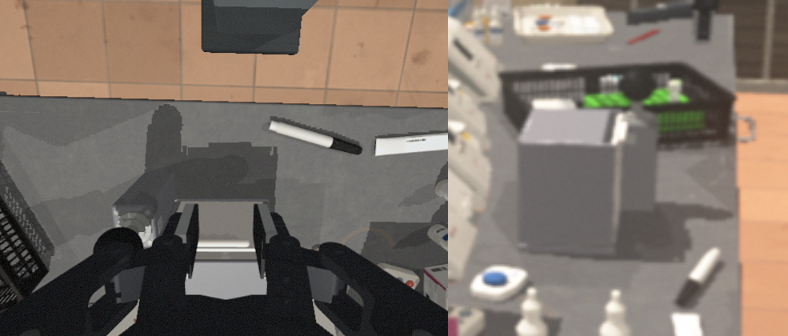

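The bin reads shut: lip front at about −8 mm, panel at about 0, and a hard stop at 21 N. Now over to the ball with the jaws wound counter-clockwise. The wrist depth will give me the fingertip height at about 45 mm opening.

{"fn": "play_rows", "kwargs": {"steps": [{"claw": 60,"dp": [-0.025,-0.033,0],"angular": [0,0,0]},{"claw": 60,"dp": [-0.025,-0.033,0],"angular": [0,0,0]},{"claw": 60,"dp": [-0.025,-0.033,0],"angular": [0,0,0]},{"claw": 60,"dp": [0,0,0],"angular": [0,0,-6.5]},{"claw": 60,"dp": [0,0,0],"angular": [0,0,-6.5]},{"claw": 60,"dp": [0,0,0],"angular": [0,0,-6.5]},{"claw": 60,"dp": [0,0,0],"angular": [0,0,-6.5]},{"claw": 60,"dp": [0,0,0],"angular": [0,0,-6.5]}]}}

```text
clock: 12.7
tcp_pos: [0.4476, -0.1745, 0.2143]
orientation: [-0.002, -0.296, 0.955, 0.002]
wrist_force: [0.1, 0.7, 0.1]
finger_gap: 0.0652
```

{"fn": "play_rows", "kwargs": {"steps": [{"claw": 60,"dp": [0,0,0],"angular": [0,0,-6.5]},{"claw": 60,"dp": [0,0,0],"angular": [0,0,-6.5]},{"claw": 60,"dp": [0,0,0],"angular": [0,0,-6.5]},{"claw": 60,"dp": [0,0,0],"angular": [0,0,-6.5]},{"claw": 60,"dp": [0,0,0],"angular": [0,0,-6.5]},{"claw": 60,"dp": [0,0,0],"angular": [0,0,0]},{"claw": 60,"dp": [0,0,0],"angular": [0,0,0]},{"claw": 60,"dp": [0,0,0],"angular": [0,0,0]}]}}

```text
clock: 13.37
tcp_pos: [0.4483, -0.1747, 0.2158]
orientation: [-0.0, -0.548, 0.836, 0.001]
wrist_force: [0.0, 0.4, -0.1]
finger_gap: 0.0655
```

```bash
python3 - <<'E'
from h import *
go(.449,-.1758,.124,157)
def tip(f):
    z=np.load(f); d=z['d']; c=env.calibration('wrist'); v,u=np.mgrid[:420,:560]
    H=np.array(c['hand_eye']); Q=np.stack([(u-c['cx'])/c['fx']*d,(v-c['cy'])/c['fy']*d,d],-1)@H[:3,:3].T+H[:3,3]
    return Q[(np.abs(Q[...,1])<.05)&(np.abs(Q[...,0])<.02)&(d>.05)&(Q[...,2]<.02)&(Q[...,2]>-.08)]
snap('wrist','w7')
for f in('w1','w2','w6','w7'):
    k=tip(f'pics/{f}.npz')
    if len(k): print(f,len(k),'tip z',np.percentile(k[:,2],[90,98,99.5]).round(4),'y',np.percentile(k[:,1],[1,99]).round(3),'x',np.percentile(k[:,0],[1,99]).round(3))
E
```

```text
tcp [ 0.4483 -0.1747  0.2158] tool z [-0.002  0.001 -1.   ] phi 156.5 j6 -1.699 t 13.3667 F [ 0.   0.4 -0.1] gap 0.0655
dp [ 0.0008 -0.0013  0.0918] turn wz -0.5
w1 6504 tip z [-0.0419 -0.036  -0.0341] y [-0.047  0.048] x [-0.01   0.013]
w2 7726 tip z [-0.0415 -0.0331 -0.029 ] y [-0.041  0.04 ] x [-0.01   0.014]
w6 7815 tip z [-0.0407 -0.0325 -0.03  ] y [-0.046  0.045] x [-0.01   0.014]
w7 6513 tip z [-0.0418 -0.0361 -0.0339] y [-0.048  0.048] x [-0.01   0.013]
```

{"fn": "play_rows", "kwargs": {"steps": [{"claw": 60,"dp": [0.001,-0.001,0.03],"angular": [0,0,0]},{"claw": 60,"dp": [0,0,0.03],"angular": [0,0,0]},{"claw": 60,"dp": [0,0,0.02],"angular": [0,0,0]},{"claw": 60,"dp": [0,0,0.013],"angular": [0,0,0]},{"claw": 60,"dp": [0,0,0],"angular": [0,0,0]},{"claw": 200,"dp": [0,0,0],"angular": [0,0,0]},{"claw": 200,"dp": [0,0,0],"angular": [0,0,0]},{"claw": 200,"dp": [0,0,0],"angular": [0,0,0]}], "force": 50}}

```text
clock: 14.08
tcp_pos: [0.4492, -0.1763, 0.1251]
orientation: [-0.0, -0.549, 0.836, -0.0]
wrist_force: [-4.0, 1.6, 3.0]
finger_gap: 0.0415
```

{"fn": "play_rows", "kwargs": {"steps": [{"claw": 200,"dp": [0,0,0],"angular": [0,0,0]},{"claw": 200,"dp": [0,0,0],"angular": [0,0,0]},{"claw": 200,"dp": [0,0,0],"angular": [0,0,3]},{"claw": 200,"dp": [0,0,0],"angular": [0,0,4]},{"claw": 200,"dp": [0,0,0],"angular": [0,0,4]},{"claw": 200,"dp": [0,0,0],"angular": [0,0,4]},{"claw": 200,"dp": [0,0,0],"angular": [0,0,4]},{"claw": 200,"dp": [0,0,0],"angular": [0,0,4]}]}}

```text
clock: 14.75
tcp_pos: [0.4491, -0.1763, 0.1251]
orientation: [0.0, -0.37, 0.929, -0.0]
wrist_force: [-4.9, 2.5, 6.9]
finger_gap: 0.0416
```

```bash
python3 - <<'E'
from h import *
go(.449,-.1758,.123); print(env.get_state()['ft_torque'])
E
```

```text
tcp [ 0.4491 -0.1763  0.1251] tool z [ 0. -0. -1.] phi 133.47 j6 -1.299 t 14.75 F [-4.9  2.5  6.9] gap 0.0416
dp [-0.0003  0.0004  0.0021] turn wz None
[0.44914688 1.0225621  0.20429157]
```

{"fn": "play_rows", "kwargs": {"steps": [{"claw": 200,"dp": [0,0,0],"angular": [0,0,6]},{"claw": 200,"dp": [0,0,0],"angular": [0,0,6]},{"claw": 200,"dp": [0,0,0],"angular": [0,0,6]},{"claw": 200,"dp": [0,0,0],"angular": [0,0,6]},{"claw": 200,"dp": [0,0,0],"angular": [0,0,6]},{"claw": 200,"dp": [0,0,0],"angular": [0,0,6]},{"claw": 200,"dp": [0,0,0],"angular": [0,0,6]},{"claw": 200,"dp": [0,0,0],"angular": [0,0,6]}]}}

```text
clock: 15.42
tcp_pos: [0.4491, -0.1762, 0.1251]
orientation: [0.0, 0.04, 0.999, -0.0]
wrist_force: [-4.9, 2.2, 6.6]
finger_gap: 0.0415
```

{"fn": "play_rows", "kwargs": {"steps": [{"claw": 200,"dp": [0,0,0],"angular": [0,0,6]},{"claw": 200,"dp": [0,0,0],"angular": [0,0,6]},{"claw": 200,"dp": [0,0,0],"angular": [0,0,6]},{"claw": 200,"dp": [0,0,0],"angular": [0,0,6]},{"claw": 200,"dp": [0,0,0],"angular": [0,0,6]},{"claw": 200,"dp": [0,0,0],"angular": [0,0,6]},{"claw": 200,"dp": [0,0,0],"angular": [0,0,0]},{"claw": 200,"dp": [0,0,0],"angular": [0,0,0]}]}}

```text
clock: 16.08
tcp_pos: [0.4491, -0.1761, 0.1251]
orientation: [0.0, 0.345, 0.939, 0.0]
wrist_force: [-4.7, 2.6, 5.5]
finger_gap: 0.0417
```

```bash
python3 - <<'E'
from h import *
go(.449,-.1758,.123); print(env.get_state()['ft_torque'])
E
```

```text
tcp [ 0.4491 -0.1761  0.1251] tool z [ 0. -0. -1.] phi 49.62 j6 0.164 t 16.0833 F [-4.7  2.6  5.5] gap 0.0417
dp [0.0003 0.0002 0.0021] turn wz None
[ 0.47566318  0.9256883  -0.12022624]
```

{"fn": "play_rows", "kwargs": {"steps": [{"claw": 200,"dp": [0,0,0],"angular": [0,0,4]},{"claw": 200,"dp": [0,0,0],"angular": [0,0,4]},{"claw": 200,"dp": [0,0,0],"angular": [0,0,4]},{"claw": 200,"dp": [0,0,0],"angular": [0,0,4]},{"claw": 200,"dp": [0,0,0],"angular": [0,0,4]},{"claw": 200,"dp": [0,0,0],"angular": [0,0,4]},{"claw": 200,"dp": [0,0,0],"angular": [0,0,4]},{"claw": 200,"dp": [0,0,0],"angular": [0,0,4]}]}}

```text
clock: 16.75
tcp_pos: [0.4492, -0.1761, 0.1251]
orientation: [0.0, 0.591, 0.806, 0.0]
wrist_force: [-4.6, 4.3, 5.8]
finger_gap: 0.0416
```

```bash
python3 - <<'E'
from h import *
go(.449,-.1758,.123); print(env.get_state()['ft_torque'])
E
```

```text
tcp [ 0.4492 -0.1761  0.1251] tool z [ 0.001 -0.    -1.   ] phi 17.48 j6 0.725 t 16.75 F [-4.6  4.3  5.8] gap 0.0416
dp [ 0.0003 -0.0001  0.0021] turn wz None
[0.53355673 0.89821133 0.17260846]
```

{"fn": "play_rows", "kwargs": {"steps": [{"claw": 200,"dp": [0,0,0],"angular": [0,0,4]},{"claw": 200,"dp": [0,0,0],"angular": [0,0,4]},{"claw": 200,"dp": [0,0,0],"angular": [0,0,4]},{"claw": 200,"dp": [0,0,0],"angular": [0,0,4]},{"claw": 200,"dp": [0,0,0],"angular": [0,0,0]},{"claw": 200,"dp": [0,0,0],"angular": [0,0,0]},{"claw": 200,"dp": [0,0,0],"angular": [0,0,0]},{"claw": 200,"dp": [0,0,0],"angular": [0,0,0]}]}}

```text
clock: 17.42
tcp_pos: [0.4494, -0.1816, 0.1252]
orientation: [0.004, 0.698, 0.716, -0.004]
wrist_force: [-6.0, -13.7, 0.2]
finger_gap: 0.0417
```

```bash
python3 - <<'E'
from h import *
go(.449,-.1758,.123); print(env.get_state()['ft_torque'])
E
```

```text
tcp [ 0.4494 -0.1816  0.1252] tool z [-0.   -0.01 -1.  ] phi 1.49 j6 1.001 t 17.4167 F [ -6.  -13.7   0.2] gap 0.0417
dp [ 0.0058 -0.0002  0.0021] turn wz None
[-2.82438542  1.29305136  0.12424838]
```

Total turn is 155°, and the hand got pushed sideways at the end, which suggests the stop. I'll release, retreat and look.

{"fn": "play_rows", "kwargs": {"steps": [{"claw": 60,"dp": [0,0,0],"angular": [0,0,0]},{"claw": 60,"dp": [0,0,0],"angular": [0,0,0]},{"claw": 60,"dp": [0,0,0],"angular": [0,0,0]},{"claw": 60,"dp": [0,0,-0.03],"angular": [0,0,0]},{"claw": 60,"dp": [0,0,-0.04],"angular": [0,0,0]},{"claw": 60,"dp": [0,0,-0.03],"angular": [0,0,0]},{"claw": 60,"dp": [0,0,0],"angular": [0,0,-7]},{"claw": 60,"dp": [0,0,0],"angular": [0,0,-7]}]}}

```text
clock: 18.08
tcp_pos: [0.4513, -0.1769, 0.2268]
orientation: [0.003, 0.602, 0.799, 0.001]
wrist_force: [0.4, -0.6, 0.0]
finger_gap: 0.0654
```

{"fn": "play_rows", "kwargs": {"steps": [{"claw": 60,"dp": [0,0,0],"angular": [0,0,-7]},{"claw": 60,"dp": [0,0,0],"angular": [0,0,-7]},{"claw": 60,"dp": [0,0,0],"angular": [0,0,-7]},{"claw": 60,"dp": [0,0,0],"angular": [0,0,-7]},{"claw": 60,"dp": [0,0,0],"angular": [0,0,-7]},{"claw": 60,"dp": [0,0,0],"angular": [0,0,-7]},{"claw": 60,"dp": [0,0,0],"angular": [0,0,-7]},{"claw": 60,"dp": [0,0,0],"angular": [0,0,-7]}]}}

```text
clock: 18.75
tcp_pos: [0.4498, -0.176, 0.2241]
orientation: [0.001, 0.156, 0.988, 0.0]
wrist_force: [0.2, 0.6, -0.1]
finger_gap: 0.0653
```

{"fn": "play_rows", "kwargs": {"steps": [{"claw": 60,"dp": [0,0,0],"angular": [0,0,-7]},{"claw": 60,"dp": [0,0,0],"angular": [0,0,-7]},{"claw": 60,"dp": [0.03,0.02,0],"angular": [0,0,0]},{"claw": 60,"dp": [0.02,0.02,-0.02],"angular": [0,0,0]},{"claw": 60,"dp": [0.02,0.02,-0.02],"angular": [0,0,0]},{"claw": 60,"dp": [0,0.02,0],"angular": [0,0,0]},{"claw": 60,"dp": [0,0,0],"angular": [0,0,0]},{"claw": 60,"dp": [0,0,0],"angular": [0,0,0]}]}}

```text
clock: 19.42
tcp_pos: [0.386, -0.0907, 0.2645]
orientation: [0.001, 0.037, 0.999, -0.0]
wrist_force: [-0.4, 0.2, -0.3]
finger_gap: 0.0655
```

```bash
python3 - <<'E'
from h import *
O=np.array([.4622,-.0841]);a=np.radians(1.7);Ru=np.array([[np.cos(a),-np.sin(a)],[np.sin(a),np.cos(a)]])
go(.4,-.1,.25,90)
p2,d2,_=snap('side','s8');p,d,s=snap('wrist','w8');p3,d3,_=snap('top','t8')
for n,pp,dd in(('wrist',p,d),('top',p3,d3)):
    P=pts(n,dd,s); U=P.copy(); U[...,:2]=(P[...,:2]-O)@Ru
    m=(U[...,0]>-.045)&(U[...,0]<-.011)&(U[...,1]>-.069)&(U[...,1]<-.03)&(U[...,2]>.05)&(U[...,2]<.15); k=U[m]
    print(n,len(k)); 
    if len(k): print(np.percentile(k,[1,50,99],axis=0).round(4), np.argwhere(m).mean(0)[::-1])
np.save('x.npy',0)
c,M=T('wrist',s); Xw=np.r_[O+Ru@np.array([-.02,-.06]),.11,1]; q=np.linalg.inv(M)@Xw; u,v=int(c['fx']*q[0]/q[2]+c['cx']),int(c['fy']*q[1]/q[2]+c['cy']); print(u,v)
u=min(max(u,80),480);v=min(max(v,80),340)
o=np.hstack([cv2.resize(p[v-80:v+80,u-80:u+80],(400,400),interpolation=2),cv2.resize(p3[190:280,310:400],(400,400),interpolation=2)]); cv2.imwrite('pics/c8.png',o[:,:,::-1])
E
```

```text
tcp [ 0.386  -0.0907  0.2645] tool z [ 0.002 -0.001 -1.   ] phi 85.8 j6 -0.361 t 19.4167 F [-0.4  0.2 -0.3] gap 0.0655
dp [-0.0146 -0.0083  0.0145] turn wz -4.2
wrist 261
[[-0.0368 -0.069   0.0515]
 [-0.0143 -0.0682  0.1024]
 [-0.0111 -0.0498  0.1177]] [231.75478927 245.1302682 ]
top 48
[[-0.0316 -0.069   0.0533]
 [-0.0151 -0.0684  0.1073]
 [-0.0116 -0.0496  0.1195]] [366.8125     247.14583333]
233 248
```

View pics/c8.png

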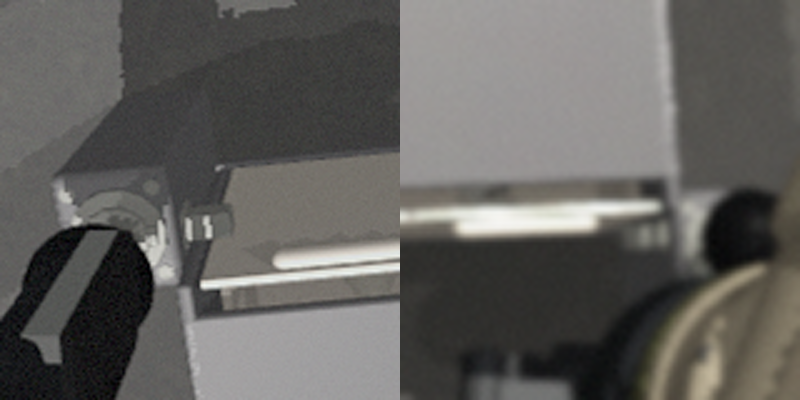

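The bolt sticks out to y ≈ −49.6 mm, about 20 mm from the block face, which matches 2.5 rad. As a cheap check that it's really at the stop, I'll regrasp and twist once more.

{"fn": "play_rows", "kwargs": {"steps": [{"claw": 60,"dp": [-0.02,-0.025,0],"angular": [0,0,0]},{"claw": 60,"dp": [-0.025,-0.03,0],"angular": [0,0,0]},{"claw": 60,"dp": [-0.025,-0.025,0],"angular": [0,0,0]},{"claw": 60,"dp": [0,0,0],"angular": [0,0,0]},{"claw": 60,"dp": [0,0,0.04],"angular": [0,0,0]},{"claw": 60,"dp": [0,0,0.03],"angular": [0,0,0]},{"claw": 60,"dp": [0,0,0],"angular": [0,0,0]},{"claw": 60,"dp": [0,0,0],"angular": [0,0,0]}], "force": 50}}

```text
clock: 20.23
tcp_pos: [0.4477, -0.1759, 0.1922]
orientation: [-0.002, 0.038, 0.999, 0.001]
wrist_force: [0.3, -0.7, -0.1]
finger_gap: 0.0653
```

```bash
python3 - <<'E'
from h import *
go(.449,-.1758,.123)
E
```

```text
tcp [ 0.4477 -0.1759  0.1922] tool z [-0.005  0.003 -1.   ] phi 85.61 j6 -0.465 t 20.2333 F [ 0.3 -0.7 -0.1] gap 0.0653
dp [-0.0016  0.      0.0692] turn wz None
```

{"fn": "play_rows", "kwargs": {"steps": [{"claw": 60,"dp": [0,0,0.03],"angular": [0,0,0]},{"claw": 60,"dp": [0,0,0.025],"angular": [0,0,0]},{"claw": 60,"dp": [0,0,0.014],"angular": [0,0,0]},{"claw": 60,"dp": [0,0,0],"angular": [0,0,0]},{"claw": 200,"dp": [0,0,0],"angular": [0,0,0]},{"claw": 200,"dp": [0,0,0],"angular": [0,0,0]},{"claw": 200,"dp": [0,0,0],"angular": [0,0,0]},{"claw": 200,"dp": [0,0,0],"angular": [0,0,0]}]}}

```text
clock: 20.9
tcp_pos: [0.4509, -0.1764, 0.1276]
orientation: [0.002, 0.038, 0.999, -0.0]
wrist_force: [-1.2, 5.2, 6.5]
finger_gap: 0.0418
```

{"fn": "play_rows", "kwargs": {"steps": [{"claw": 200,"dp": [0,0,0],"angular": [0,0,2]},{"claw": 200,"dp": [0,0,0],"angular": [0,0,2]},{"claw": 200,"dp": [0,0,0],"angular": [0,0,2]},{"claw": 200,"dp": [0,0,0],"angular": [0,0,2]},{"claw": 200,"dp": [0,0,0],"angular": [0,0,2]},{"claw": 200,"dp": [0,0,0],"angular": [0,0,2]},{"claw": 200,"dp": [0,0,0],"angular": [0,0,2]},{"claw": 200,"dp": [0,0,0],"angular": [0,0,2]}]}}

```text
clock: 21.57
tcp_pos: [0.4484, -0.176, 0.1272]
orientation: [-0.0, 0.177, 0.984, -0.0]
wrist_force: [-7.4, 4.5, 9.2]
finger_gap: 0.0418
```

```bash
python3 - <<'E'
from h import *
go(.449,-.1758,.123); print(env.get_state()['ft_torque'])
E
```

```text
tcp [ 0.4484 -0.176   0.1272] tool z [-0.001 -0.    -1.   ] phi 69.58 j6 -0.184 t 21.5667 F [-7.4  4.5  9.2] gap 0.0418
dp [-0.0005  0.0004  0.0042] turn wz None
[0.65700425 1.3811819  0.14643985]
```

Twist torque is only about 0.14 N m, the same as free turning, so I'll keep going and see whether it rises.

{"fn": "play_rows", "kwargs": {"steps": [{"claw": 200,"dp": [0,0,0],"angular": [0,0,3]},{"claw": 200,"dp": [0,0,0],"angular": [0,0,3]},{"claw": 200,"dp": [0,0,0],"angular": [0,0,3]},{"claw": 200,"dp": [0,0,0],"angular": [0,0,3]},{"claw": 200,"dp": [0,0,0],"angular": [0,0,3]},{"claw": 200,"dp": [0,0,0],"angular": [0,0,3]},{"claw": 200,"dp": [0,0,0],"angular": [0,0,3]},{"claw": 200,"dp": [0,0,0],"angular": [0,0,3]}]}}

```text
clock: 22.23
tcp_pos: [0.4505, -0.1775, 0.127]
orientation: [0.002, 0.378, 0.926, -0.001]
wrist_force: [-4.2, 3.1, 4.6]
finger_gap: 0.0415
```

```bash
python3 - <<'E'
from h import *
O=np.array([.4622,-.0841]);a=np.radians(1.7);Ru=np.array([[np.cos(a),-np.sin(a)],[np.sin(a),np.cos(a)]])
go(.449,-.1758,.123); s=env.get_state(); print(s['ft_torque'], s['tau'])
p,d,s=snap('wrist','w9'); P=pts('wrist',d,s)
U=P.copy(); U[...,:2]=(P[...,:2]-O)@Ru
m=(U[...,0]>-.045)&(U[...,0]<-.011)&(U[...,1]>-.069)&(U[...,1]<-.03)&(U[...,2]>.05)&(U[...,2]<.15); k=U[m]
print(len(k),np.percentile(k,[1,50,99],axis=0).round(4) if len(k) else '')
E
```

```text
tcp [ 0.4505 -0.1775  0.127 ] tool z [ 0.003 -0.003 -1.   ] phi 45.53 j6 0.235 t 22.2333 F [-4.2  3.1  4.6] gap 0.0415
dp [0.0022 0.0001 0.004 ] turn wz None
[0.52667656 0.84443921 0.11346568] [ -0.18267386 -37.48241186  28.5524708   -1.46372169   0.10095071
  -0.27939546]
339 [[-0.0159 -0.0689  0.0974]
 [-0.0133 -0.0601  0.1079]
 [-0.0111 -0.05    0.1114]]
```

The bolt tip is unchanged at −50 mm after 40° more, so the pads slipped there. The gap of 41.6 mm and the upward force suggest the grip sits above the equator. I'll regrasp 10 mm lower for a firm test at the stop.

{"fn": "play_rows", "kwargs": {"steps": [{"claw": 60,"dp": [0,0,0],"angular": [0,0,0]},{"claw": 60,"dp": [0,0,0],"angular": [0,0,0]},{"claw": 60,"dp": [0,0,0],"angular": [0,0,-6]},{"claw": 60,"dp": [0,0,0],"angular": [0,0,-7]},{"claw": 60,"dp": [0,0,0],"angular": [0,0,-7]},{"claw": 60,"dp": [0,0,0],"angular": [0,0,-7]},{"claw": 60,"dp": [0,0,0],"angular": [0,0,-7]},{"claw": 60,"dp": [0,0,0],"angular": [0,0,-7]}]}}

```text
clock: 22.95
tcp_pos: [0.4497, -0.1765, 0.1252]
orientation: [0.0, 0.026, 1.0, -0.0]
wrist_force: [0.5, 0.6, 0.5]
finger_gap: 0.0652
```

{"fn": "play_rows", "kwargs": {"steps": [{"claw": 60,"dp": [0,0,0],"angular": [0,0,-7]},{"claw": 60,"dp": [0,0,0],"angular": [0,0,-7]},{"claw": 60,"dp": [0,0,0.005],"angular": [0,0,0]},{"claw": 60,"dp": [0,0,0.005],"angular": [0,0,0]},{"claw": 60,"dp": [0,0,0],"angular": [0,0,0]},{"claw": 200,"dp": [0,0,0],"angular": [0,0,0]},{"claw": 200,"dp": [0,0,0],"angular": [0,0,0]},{"claw": 200,"dp": [0,0,0],"angular": [0,0,0]}]}}

```text
clock: 23.62
tcp_pos: [0.4492, -0.1761, 0.115]
orientation: [-0.0, -0.092, 0.996, 0.0]
wrist_force: [-0.6, 0.9, 1.7]
finger_gap: 0.0419
```

{"fn": "play_rows", "kwargs": {"steps": [{"claw": 200,"dp": [0,0,0],"angular": [0,0,0]},{"claw": 200,"dp": [0,0,0],"angular": [0,0,2]},{"claw": 200,"dp": [0,0,0],"angular": [0,0,2]},{"claw": 200,"dp": [0,0,0],"angular": [0,0,2]},{"claw": 200,"dp": [0,0,0],"angular": [0,0,2]},{"claw": 200,"dp": [0,0,0],"angular": [0,0,2]},{"claw": 200,"dp": [0,0,0],"angular": [0,0,2]},{"claw": 200,"dp": [0,0,0],"angular": [0,0,2]}]}}

```text
clock: 24.28
tcp_pos: [0.4498, -0.1762, 0.115]
orientation: [0.0, 0.029, 1.0, 0.0]
wrist_force: [-8.2, 0.9, 4.2]
finger_gap: 0.0418
```

```bash
python3 - <<'E'
from h import *
go(.449,-.1758,.115); s=env.get_state(); print(s['ft_torque'])
E
```

```text
tcp [ 0.4498 -0.1762  0.115 ] tool z [ 0.001  0.    -1.   ] phi 86.65 j6 -0.482 t 24.2833 F [-8.2  0.9  4.2] gap 0.0418
dp [ 0.0008  0.0004 -0.    ] turn wz None
[ 0.20493046  1.41263737 -0.1914243 ]
```

```bash
cat >> h.py <<'E'
def bolt(f,n='wrist'):
    O=np.array([.4622,-.0841]);a=np.radians(1.7);Ru=np.array([[np.cos(a),-np.sin(a)],[np.sin(a),np.cos(a)]])
    z=np.load(f'pics/{f}.npz'); s=dict(tcp_pos=z['tp'],orientation=z['q']); U=pts(n,z['d'],s); U[...,:2]=(U[...,:2]-O)@Ru
    m=(U[...,0]>-.040)&(U[...,0]<-.009)&(U[...,1]>-.075)&(U[...,1]<-.03)&(U[...,2]>.09)&(U[...,2]<.118); k=U[m]
    if len(k): print(f,len(k),'y pct 50,90,97,100',np.percentile(k[:,1],[50,90,97,100]).round(4))
    else: print(f,0)
E
python3 - <<'E'
from h import *
for f in('w3','w4','w6','w8','w9'): bolt(f)
bolt('top0','top');bolt('t6','top');bolt('t8','top')
s=env.get_state(); print(s['tau'][5])
E
```

```text
w3 582 y pct 50,90,97,100 [-0.0689 -0.0558 -0.0556 -0.0554]
w4 411 y pct 50,90,97,100 [-0.0688 -0.0557 -0.0555 -0.0553]
w6 284 y pct 50,90,97,100 [-0.0691 -0.0682 -0.068  -0.0677]
w8 330 y pct 50,90,97,100 [-0.0681 -0.0527 -0.0501 -0.0496]
w9 805 y pct 50,90,97,100 [-0.0674 -0.0534 -0.0511 -0.0502]
top0 89 y pct 50,90,97,100 [-0.0679 -0.0556 -0.0554 -0.0549]
t6 27 y pct 50,90,97,100 [-0.0689 -0.0679 -0.0677 -0.0676]
t8 64 y pct 50,90,97,100 [-0.068  -0.0517 -0.0496 -0.0496]
0.20810195244848728
```

{"fn": "play_rows", "kwargs": {"steps": [{"claw": 200,"dp": [0,0,0],"angular": [0,0,2]},{"claw": 200,"dp": [0,0,0],"angular": [0,0,2]},{"claw": 200,"dp": [0,0,0],"angular": [0,0,2]},{"claw": 200,"dp": [0,0,0],"angular": [0,0,2]},{"claw": 200,"dp": [0,0,0],"angular": [0,0,2]},{"claw": 200,"dp": [0,0,0],"angular": [0,0,2]},{"claw": 200,"dp": [0,0,0],"angular": [0,0,2]},{"claw": 200,"dp": [0,0,0],"angular": [0,0,2]}], "force": 90}}

```text
clock: 24.95
tcp_pos: [0.4511, -0.1769, 0.1152]
orientation: [0.002, 0.169, 0.986, -0.0]
wrist_force: [5.6, -0.2, -2.7]
finger_gap: 0.0409
```

```bash
python3 - <<'E'
from h import *
go(.449,-.1758,.115); s=env.get_state(); print(s['ft_torque'],s['tau'][5])
snap('wrist','w10'); bolt('w10')
E
```

```text
tcp [ 0.4511 -0.1769  0.1152] tool z [ 0.003 -0.001 -1.   ] phi 70.6 j6 -0.202 t 24.95 F [ 5.6 -0.2 -2.7] gap 0.0409
dp [0.0023 0.0003 0.0002] turn wz None
[-0.13707281 -0.89997376  0.15156574] -0.5421144515275955
w10 600 y pct 50,90,97,100 [-0.0611 -0.0525 -0.051  -0.0502]
```

The bolt was flush before turning (−68 mm) and has held at −50 mm through three further twists, up to 90 N grip, so it is at the stop. I'll release and retreat.

{"fn": "play_rows", "kwargs": {"steps": [{"claw": 60,"dp": [0,0,0],"angular": [0,0,0]},{"claw": 60,"dp": [0,0,0],"angular": [0,0,0]},{"claw": 60,"dp": [0,0,0],"angular": [0,0,0]},{"claw": 60,"dp": [0,0,-0.03],"angular": [0,0,0]},{"claw": 60,"dp": [0,0,-0.04],"angular": [0,0,0]},{"claw": 60,"dp": [0,0,-0.04],"angular": [0,0,0]},{"claw": 60,"dp": [0,0,-0.04],"angular": [0,0,0]},{"claw": 60,"dp": [0,0,0],"angular": [0,0,0]}]}}

```text
clock: 25.67
tcp_pos: [0.452, -0.1781, 0.2729]
orientation: [0.006, 0.168, 0.986, -0.002]
wrist_force: [0.7, -0.3, 0.4]
finger_gap: 0.0651
```

{"fn": "play_rows", "kwargs": {"steps": [{"claw": 60,"dp": [0.04,0,0],"angular": [0,0,0]},{"claw": 60,"dp": [0.03,0,0],"angular": [0,0,0]},{"claw": 60,"dp": [0,0,0],"angular": [0,0,0]},{"claw": 60,"dp": [0,0,0],"angular": [0,0,0]},{"claw": 60,"dp": [0,0,0],"angular": [0,0,0]},{"claw": 60,"dp": [0,0,0],"angular": [0,0,0]},{"claw": 60,"dp": [0,0,0],"angular": [0,0,0]},{"claw": 60,"dp": [0,0,0],"angular": [0,0,0]}]}}

```text
clock: 26.33
tcp_pos: [0.3838, -0.1534, 0.2647]
orientation: [-0.0, 0.168, 0.986, 0.0]
wrist_force: [0.5, 0.1, -1.5]
finger_gap: 0.0654
```

```bash
python3 - <<'E'
from h import *
go(.4,-.1,.25)
a=np.load('pics/top0.npz')['p'].astype(int); p,d,s=snap('top','t11'); q,_,_=snap('side','s11'); snap('wrist','w11'); bolt('w11')
print('table-left diff', (np.abs(a-p).max(2)[160:300,80:298]>40).sum(), np.argwhere(np.abs(a-p).max(2)[160:300,80:298]>40).mean(0)+[160,80])
cv2.imwrite('pics/c11.png',np.hstack([cv2.resize(p[150:300,70:420],(490,210)),cv2.resize(q[130:290,230:380],(280,210))])[:,:,::-1])
E
```

```text
tcp [ 0.3838 -0.1534  0.2647] tool z [-0.  0. -1.] phi 70.67 j6 -0.238 t 26.3333 F [ 0.5  0.1 -1.5] gap 0.0654
dp [0.0024 0.0558 0.0147] turn wz None
w11 235 y pct 50,90,97,100 [-0.0637 -0.0524 -0.0505 -0.0498]
table-left diff 184 [241.82065217 216.07065217]
```

View pics/c11.png

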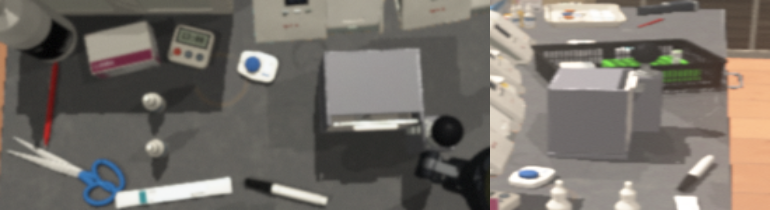

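The bin is shut, the bolt is out, and only the target bottle's spot on the table has changed. Handing in.

```bash
python3 -c "
from workcell import env
print(env.hand_in())"
```

```text
the job is handed in; nothing more can be done
None
```

I put the banded dropper bottle farthest to the robot's right into the bin, pushed the bin shut, and turned the ball knob clockwise to its stop. I handed the job in at about 26.5 s.

**Last checks:**
- **Bin:** it reads shut. The lip front is about 8 mm ahead of the unit's zero line, and the push met a hard stop at about 21 N.
- **Bolt:** the tip moved from flush with the block face to about 20 mm out. It did not move through further twisting with up to 90 N of grip, so I take it to be at the stop.
- **Other things on the table:** within the left part of the table I compared, only the target bottle's spot differs from the start picture.

**What failed or disagreed:**
- **First grasp missed:** the cameras showed the closed fingertips about 29 mm behind the reported TCP, not 8 mm ahead as described. I measured that offset and the second grasp held.
- **Stop not confirmed by torque:** the wrist torque never rose clearly at the stop, staying around 0.1 to 0.2 N m with changing sign. The bolt position is the evidence, good to about 2 mm (roughly 0.25 rad).
- **Sideways push:** near the end of the first turn the hand was pushed about 5 mm sideways with about 14 N. I think this was the stop being reached, but I did not confirm it.

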